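# Stamp the blue-lidded sample jar with the pedal press

## Task

Two stamping presses stand on the table, each with a sample jar in it. Stamp the jar with the blue lid: press the pedal of its press right down to the stop, keep it down for about a second, then let it come back up and move clear. Leave the pedal of the other press alone.

Things in the scene. Friction and masses are not known exactly. Their poses are not given: they have to be found in the camera images.
- blue_pad (a point): Centre of the top of the black ribbed tread (38 mm long, 36 wide) of the pedal of the press holding the blue-lidded jar; 67 mm above the table at rest, 34 mm at the stop; moves with the pedal. The presses are alike, white, 250 mm high; either may be left or right. The jar is 200 mm behind the tread; the frame's head begins 160 mm behind the tread's centre: press with the gripper shut, pointing down.
- pedal_blue (a joint): Pedal hinge of the blue-lidded jar's press, rad: 0 = up at rest, grows as the pedal goes down, 0.22 = on its stop. The level hinge lies 150 mm from the tread's centre, on the side away from the robot. A spring brings the pedal back up by itself: at the tread it takes about 5 N to start it and 11 N at the stop.
- white_pad (a point): The same point on the pedal of the other press, which holds the jar with the white lid. This pedal must be left alone.
- pedal_white (a joint): Pedal hinge of the white-lidded jar's press, same meaning: 0 = up at rest, 0.22 = on its stop.

How it is judged (in metres and radians):
On the way:
1. the pedal of the blue-lidded jar's press is held down on its stop (value of joint pedal_blue above 0.195 rad), for 0.5 s.
At the end, for the whole second after the job is handed in: after being held on its stop (beyond 0.195 of 0.22 rad for half a second), the pedal of the blue-lidded jar's press is back up (below 0.04 rad); the other pedal is up too (below 0.04 rad) (value of joint each of pedal_blue, pedal_white below 0.04 rad); the robot touches nothing.
It fails at once if the pedal of the other press is pressed (beyond 0.06 rad) (value of joint pedal_white above 0.06 rad).
It also fails if it takes over 30 s, if anything falls off the work surface, if the arm or the gripper's body presses on something with over 40 N, if the wrist force passes 120 N, or if a joint passes its speed limit or range.

## Robot

A 6-joint arm with a two-finger parallel gripper is mounted at the origin on a cart in front of the work surface, level with it; the furniture and walls round the work are solid. World frame = base frame: x ahead of the robot, y to its left, z up, the work surface at z = 0. Lengths are in mm, angles in degrees, forces in N, time in s.
With the tool pointing down it reaches from about 275 to 725 mm from the base axis. Payload 15.9 kg.
Tool frame: the origin (TCP) lies on the mounting face of the last link; the fingertips stand 173 mm ahead of it and the grasp point (between the pads) lies 155 mm ahead of it; z points along the fingers, y is the direction in which the jaws open and shut (so a half turn about z gives the same grasp; the last joint's range is limited). The gripper opens to 85 mm and grips with 20 to 120 N. Pads are 22 mm wide; open, the fingers measure 114 mm over their backs; the gripper's body (76 mm by 85 mm) begins 54 mm behind the grasp point. The pads swing forward as they close: fully open they stand 13 mm farther back than shut.
Start: joints at [65.145, 12.198, -1.971, 75.831, 0, 90], TCP at [210.153, 453.676, 404.706] pointing down, gripper open.
Joint ranges: [-170.91, 170.91], [-42.67, 98.43], [-65.05, 77.54], [-120.47, 116.71], [-90, 82.35], [-180, 180]. Speed limits (degrees/s): [108.29, 108.29, 136.94, 147.25, 180, 180].

## Interface

Orientations are given as [roll, pitch, yaw] about the fixed x, y, z axes, in that order (R = Rz(yaw) Ry(pitch) Rx(roll)).
In Python, from workcell import get_state, capture, close_job, spot_in, outline_of, mark_of gives the robot as it stands.
- The arm moves only by the tool carry_out, never from a script. Its argument "rows" is a list of rows, each a list of 2 entries, a list of its own where there are three numbers: the shift along the tool's x, y, z in cm, then the turn about the tool's z in rad. In form: [[[tx, ty, tz], turn], ...]. A call has exactly 8 rows; each row shifts and turns the commanded pose from where the row before left it, along the tool's axes as they then stand; what a row does not reach is not made up. A row lasts 1/10 s, in which the tool goes at most 50 mm and 8.59 degrees, less where a joint would pass 70% of its speed; a pose out of reach is approached as far as the arm can. A call with a gripper value outside its range is refused whole. "jaw" is the opening, from 0 (shut) to 1 (fully open), set as the call begins (left out, the last holds). The fingers move at their own pace and stop on an object; "newtons" is the grip in N (left out, the last holds). Time passes only in rows, so rows that do not move let the fingers close, or fill a call up. It gives the time, the measured TCP pose, the force and the opening at its end, in the units of the state.
- get_state(): the state, without advancing time (a new reading comes with each control period).
- capture(name): name is "scene" or "top"; returns a dict with "pixels" (480x640x3 uint8, blue, green, red), "fov_y" (degrees; the focal length in pixels is half the picture's height over the tangent of half this angle, whatever the lens; pixels are square), "cx", "cy" (the principal point, pixels), "extrinsics" (4x4, takes a point from world to camera coordinates). Camera axes: x right, y down, z forward; pixel columns grow to the right and rows downward; lengths in mm; the calibration is good to about 2 mm. A picture is of the moment at which its call begins. There is no depth.
- close_job(): hands the job in, once; it reports no verdict.
Trained networks look in a picture, given as the dict that the camera call returned (one of the last four; its "shot" number tells which), for a name from the list of things; names that differ only in an ending like _2 or _b are one class to them, and where a whole thing is asked for, a point or a joint stands for the part that bears it (a point fixed in the world has none). Each returns a list of dicts, best first, with "confidence" (0 to 1); they miss things now and then, are a little off and sometimes report something else, mostly with a low value. They report only what shows in the picture. A call takes as long as a camera call.
- spot_in(picture, name): "centre" ([column, row] in pixels, amid what is visible of it).
- outline_of(picture, name): "mask" (480x640 bool, what is visible of it) and "centre" ([column, row] in pixels, amid what is visible of it).
- mark_of(picture, name): "centre" ([column, row] in pixels: a listed point, or the origin of a listed thing).
The state is a dict: "time": time; "q": joint angles; "qvel": joint speeds; "effort": joint torques, N m; "eef_pos": TCP position; "eef_rot": TCP orientation; "wrist_force": force on the tool from outside, world axes, zero at the start; "torque": the same for the moment, N m; "width": finger opening in mm.
Only numpy, scipy, OpenCV 4.12 (cv2) and the standard library are available. Lean on these libraries where they do the work, as an engineer would, in place of code of your own. Each camera call takes 0.05 s, during which the arm holds its last target.

## Working session

There is one attempt and no reset: what is moved stays moved. The work goes in short steps, Python scripts to look and compute and a tool call to move; the robot and the scene stay as the last step left them, time stands still between calls to the robot, and variables do not carry over. Pictures are saved under pics/ and viewed, and the job is handed in when it is done.

Besides the shell and the picture viewer there is one more tool, called after "Call:" as name(argument=value, ...), one argument or row to a line, values as JSON. carry_out: Moves the arm, as the interface text tells. Its arguments: {"type":"object","properties":{"rows":{"type":"array"},"jaw":{"type":"number"},"newtons":{"type":"number"}},"required":["rows"]}

```bash
mkdir -p pics; cat > h.py <<'E'
import numpy as np, cv2
from workcell import *
def ray(p,uv):
    E=np.array(p["extrinsics"]);f=240/np.tan(np.radians(p["fov_y"])/2)
    R=E[:3,:3];t=E[:3,3]
    d=R.T@np.array([(uv[0]-p["cx"])/f,(uv[1]-p["cy"])/f,1]);return -R.T@t,d
def atz(p,uv,z):
    c,d=ray(p,uv);return c+d*(z-c[2])/d[2]
def proj(p,X):
    E=np.array(p["extrinsics"]);f=240/np.tan(np.radians(p["fov_y"])/2)
    c=E[:3,:3]@np.array(X)+E[:3,3];return c[:2]/c[2]*f+[p["cx"],p["cy"]]
E
python3 - <<'E'
from h import *
s=get_state();print(s["time"],s["eef_pos"],s["eef_rot"],s["wrist_force"],s["width"])
for n in("scene","top"):
    p=capture(n);cv2.imwrite(f"pics/{n}1.png",p["pixels"])
    print(n,{k:v for k,v in p.items() if k!="pixels"})
    for t in("blue_pad","white_pad"):
        for m in mark_of(p,t)[:3]: print(t,m,atz(p,m["centre"],67).round(1))
        for m in outline_of(p,t)[:3]: print("outl",t,m["centre"],m["confidence"],m["mask"].sum())
E
```

```text
0.0 [210.09749629 453.55721662 404.21257645] [-1.79936243e+02  4.42652566e-04  1.55144228e+02] [-0.29098766 -0.1929108   0.13746581] 85.42663424063588
scene {'fov_y': 42.701671733994594, 'cx': 314.81561342419246, 'cy': 238.50034084698447, 'extrinsics': array([[-8.81998365e-01, -4.70819519e-01, -2.01956510e-02,
         3.93924550e+02],
       [-2.90676552e-01,  5.77263481e-01, -7.63068814e-01,
         3.96178961e+02],
       [ 3.70925904e-01, -6.67155044e-01, -6.46001641e-01,
         4.96197379e+02],
       [ 0.00000000e+00,  0.00000000e+00,  0.00000000e+00,
         1.00000000e+00]]), 'shot': 1}
blue_pad {'centre': [406.7, 211.2], 'confidence': 0.93} [ 509.4 -411.8   67. ]
outl blue_pad [380.7, 214.7] 0.63 1276
white_pad {'centre': [339.4, 327.0], 'confidence': 0.94} [ 497.4 -161.3   67. ]
outl white_pad [312.4, 323.9] 0.94 2050
top {'fov_y': 50.89606176594157, 'cx': 329.55244036352735, 'cy': 245.40317102270592, 'extrinsics': array([[-2.71068773e-02, -9.99603153e-01,  7.66514523e-03,
        -2.65067412e+02],
       [-9.96092953e-01,  2.63653878e-02, -8.42834208e-02,
         6.11495744e+02],
       [ 8.40478786e-02, -9.91985749e-03, -9.96412340e-01,
         9.07744114e+02],
       [ 0.00000000e+00,  0.00000000e+00,  0.00000000e+00,
         1.00000000e+00]]), 'shot': 2}
blue_pad {'centre': [402.7, 296.4], 'confidence': 0.77} [ 507.3 -407.2   67. ]
outl blue_pad [395.2, 277.0] 0.93 1190
white_pad {'centre': [265.3, 306.7], 'confidence': 0.7} [ 495.9 -165.4   67. ]
outl white_pad [260.8, 288.3] 0.62 1206
outl white_pad [394.6, 278.6] 0.32 1171
```

View pics/scene1.png

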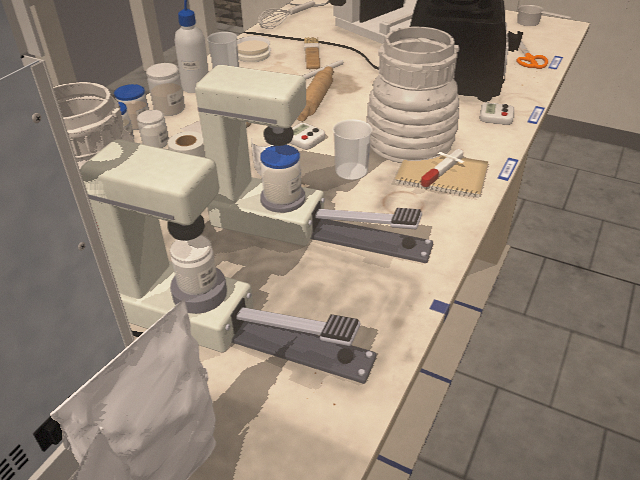

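View pics/top1.png

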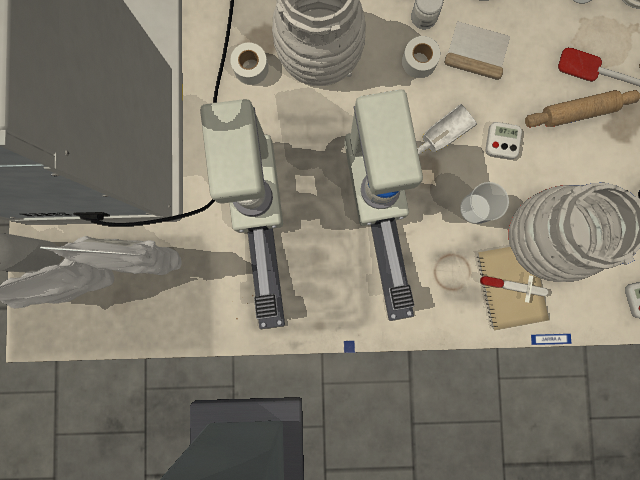

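The two pictures agree. The blue-lidded jar (scene 280,157; top 388,193) is in the right-hand press, whose tread is at scene (407,215) and top (401,298). Next I work out the offsets.

```bash
python3 - <<'E'
from h import *
from scipy.spatial.transform import Rotation as Ro
P=[capture("scene"),capture("top")]
for t in("blue_pad","white_pad"):
    A=[];b=[]
    for p in P:
        uv=mark_of(p,t)[0]["centre"];c,d=ray(p,uv);d/=np.linalg.norm(d);M=np.eye(3)-np.outer(d,d);A.append(M);b.append(M@c)
    print(t,np.linalg.lstsq(np.vstack(A),np.hstack(b),rcond=None)[0].round(1))
print("hand tread",atz(P[1],(401.5,298),67),"bar far end",atz(P[1],(377.5,223),70), "bluescene hand",atz(P[0],(406.5,216),67))
s=get_state();R=Ro.from_euler('xyz',s["eef_rot"],degrees=True).as_matrix()
print(s["time"],R.round(3),(R.T@(np.array([508,-410,404])-s["eef_pos"])).round(1))
for n,z in(("base",0),("a",0)):print(proj(P[1],[0,0,0]))
for k,uv in dict(bag=(180,260),vase=(512,235),notebook=(480,250)).items():print(k,atz(P[1],uv,30).round())
E
```

```text
blue_pad [ 509.1 -405.2   68.2]
white_pad [ 500.  -164.6   58.2]
hand tread [ 504.59711812 -404.98623862   67.        ] bar far end [ 638.17908648 -367.0880012    70.        ] bluescene hand [ 505.38555771 -400.89124017   67.        ]
0.8 [[-0.907  0.42   0.   ]
 [ 0.42   0.907  0.   ]
 [-0.     0.    -1.   ]] [-633.3 -658.5    0.7]
[182.27964143 585.15330895]
[182.27964143 585.15330895]
bag [584.  -6.  30.]
vase [ 614. -620.   30.]
notebook [ 588. -559.   30.]
```

Call:
carry_out(
  rows=[
    [[-2, -2, 0], 0],
    [[-2.5, -2.5, 0], 0],
    [[-2.5, -2.5, 0], 0],
    [[-2.5, -2.5, 0], 0],
    [[-2.5, -2.5, 0], 0],
    [[-2.5, -2.5, 0], 0],
    [[-2.5, -2.5, 0], 0],
    [[-2.5, -2.5, 0], 0],
  ],
  jaw=0,
)

```text
time: 1.6
eef_pos: [305.2, 193.4, 404.8]
eef_rot: [180.0, 0.0, 155.2]
wrist_force: [0.6, -0.0, -0.2]
width: 0.3
```

Call:
carry_out(
  rows=[
    [[-2.5, -2.5, 0], 0],
    [[-2.5, -2.5, 0], 0],
    [[-2.5, -2.5, 0], 0],
    [[-2.5, -2.5, 0], 0],
    [[-2.5, -2.5, 0], 0],
    [[-2.5, -2.5, 0], 0],
    [[-2.5, -2.5, 0], 0],
    [[-2.5, -2.5, 0], 0],
  ],
)

```text
time: 2.4
eef_pos: [402.7, -72.3, 404.9]
eef_rot: [180.0, 0.0, 155.1]
wrist_force: [0.7, 0.1, 0.5]
width: 0.3
```

Call:
carry_out(
  rows=[
    [[-2.9, -3.2, 0], 0],
    [[-2.9, -3.2, 0], 0],
    [[-2.9, -3.2, 0], 0],
    [[-2.9, -3.2, 0], 0],
    [[-2.9, -3.2, 0], 0],
    [[-2.9, -3.2, 0], 0],
    [[-2.9, -3.2, 0], 0],
    [[-2.9, -3.2, 0], 0],
  ],
)

```text
time: 3.2
eef_pos: [505.6, -402.3, 404.6]
eef_rot: [-180.0, 0.0, 155.1]
wrist_force: [1.5, -0.3, 0.4]
width: 0.1
```

Call:
carry_out(
  rows=[
    [[-0.3, -0.4, 0], 0],
    [[0, 0, 1], -0.1],
    [[0, 0, 2], -0.1],
    [[0, 0, 2], -0.1],
    [[0, 0, 2], -0.1],
    [[0, 0, 2], -0.1],
    [[0, 0, 1], -0.1],
    [[0, 0, 0], -0.1],
  ],
)

```text
time: 4.0
eef_pos: [506.1, -404.7, 303.0]
eef_rot: [179.9, -0.1, -164.5]
wrist_force: [0.0, 0.6, 0.5]
width: 0.2
```

```bash
python3 - <<'E'
from h import *
s=get_state();print(s)
e=np.array(s["eef_pos"]);tip=e-[0,0,173]
for n in("scene","top"):
    p=capture(n);im=p["pixels"].copy()
    m=mark_of(p,"blue_pad");print(n,[(a["centre"],a["confidence"],atz(p,a["centre"],67).round(1)) for a in m[:2]])
    for X,c in((tip,(0,0,255)),(np.array([tip[0],tip[1],67]),(0,255,0))):
        u=proj(p,X);print(u.round(1));cv2.circle(im,tuple(int(round(v)) for v in u),2,c,-1)
    cv2.imwrite(f"pics/{n}2.png",im)
E
```

```text
{'time': 4.0, 'q': array([-3.86491621e+01,  3.18718091e+01,  1.19829295e+01,  7.02677691e+01,
        6.73569692e-03, -5.41546882e+01]), 'qvel': array([-5.46476979e-02, -8.13402542e-01,  1.92622464e+00,  1.53506246e+00,
       -6.74899701e-02, -5.68698869e+01]), 'effort': array([-5.80935390e-03, -9.68544745e+01,  4.68817270e+01, -1.15560383e+00,
        1.20699447e-04,  2.65697904e+00]), 'eef_pos': array([ 506.08494065, -404.69235194,  302.96968595]), 'eef_rot': array([ 1.79869076e+02, -8.62732270e-02, -1.64494385e+02]), 'wrist_force': array([0.01215898, 0.62704245, 0.46100052]), 'torque': array([0.0792445 , 0.00017844, 0.05378558]), 'width': 0.22980218024094742}
scene []
[410.4 179.4]
[407.  214.5]
top [([402.7, 295.1], 0.9, array([ 509.6, -407.3,   67. ]))]
[407.1 297.8]
[401.3 297.2]
```

View pics/scene2.png

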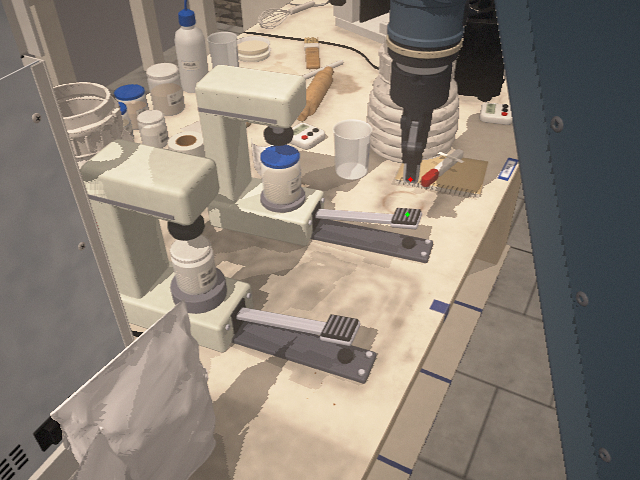

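View pics/top2.png

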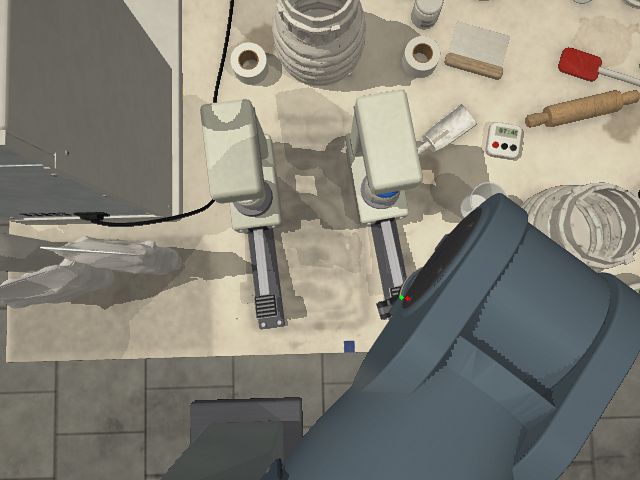

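The dot projected from the fingertip sits at the tread's centre (scene 407,215), with the shut fingertips directly above it. I lower from here.

Call:
carry_out(
  rows=[
    [[0, 0, 1], 0],
    [[0, 0, 1.5], 0],
    [[0, 0, 1.5], 0],
    [[0, 0, 1], 0],
    [[0, 0, 1], 0],
    [[0, 0, 1], 0],
    [[0, 0, 1], 0],
    [[0, 0, 0.5], 0],
  ],
)

```text
time: 5.0
eef_pos: [506.2, -405.7, 219.1]
eef_rot: [-180.0, -0.1, -164.8]
wrist_force: [-5.3, -1.1, 8.7]
width: -0.2
```

Call:
carry_out(
  rows=[
    [[0, 0, 0.3], 0],
    [[0, 0, 0.3], 0],
    [[0, 0, 0.2], 0],
    [[0, 0, 0.2], 0],
    [[0, 0, 0.1], 0],
    [[0, 0, 0.1], 0],
    [[0, 0, 0], 0],
    [[0, 0, 0], 0],
  ],
)

```text
time: 5.8
eef_pos: [506.0, -405.7, 208.0]
eef_rot: [-180.0, -0.1, -164.8]
wrist_force: [-7.8, 0.7, 9.9]
width: -0.2
```

Call:
carry_out(
  rows=[
    [[0, 0, 0.1], 0],
    [[0, 0, 0.1], 0],
    [[0, 0, 0.1], 0],
    [[0, 0, 0], 0],
    [[0, 0, 0], 0],
    [[0, 0, 0], 0],
    [[0, 0, 0], 0],
    [[0, 0, 0], 0],
  ],
)

```text
time: 6.6
eef_pos: [506.0, -405.7, 206.7]
eef_rot: [-179.9, -0.0, -164.8]
wrist_force: [-15.0, 5.9, 32.3]
width: -0.2
```

```bash
python3 - <<'E'
from h import *
p=capture("scene");cv2.imwrite("pics/scene3.png",cv2.resize(p["pixels"][120:300,200:500],None,fx=2.6,fy=2.6,interpolation=cv2.INTER_CUBIC))
print(get_state()["wrist_force"],get_state()["eef_pos"])
E
```

```text
[-15.48704052   5.14328433  32.4785184 ] [ 505.99585375 -405.74290922  206.68221   ]
```

View pics/scene3.png

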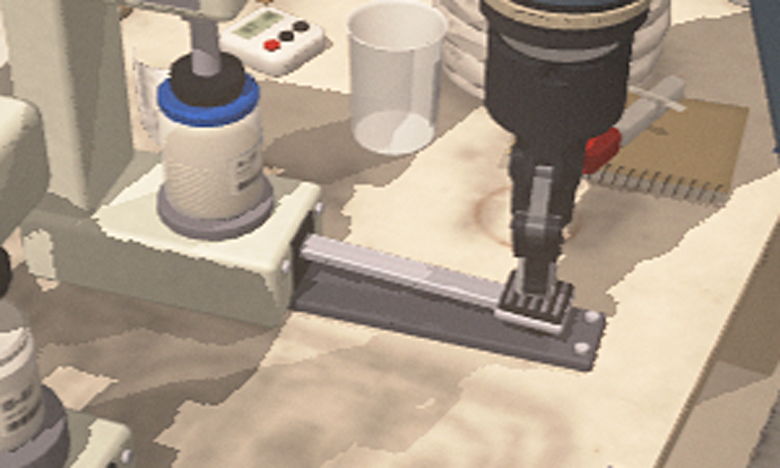

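The pedal is on its stop: the force rose from 10 to 32 N, the tip is at 34 mm, and the stamp is on the blue lid. I hold it about another second and then raise.

Call:
carry_out(
  rows=[
    [[0, 0, 0], 0],
    [[0, 0, 0], 0],
    [[0, 0, 0], 0],
    [[0, 0, 0], 0],
    [[0, 0, 0], 0],
    [[0, 0, 0], 0],
    [[0, 0, 0], 0],
    [[0, 0, 0], 0],
  ],
)

```text
time: 7.45
eef_pos: [506.0, -405.7, 206.7]
eef_rot: [-179.9, -0.0, -164.8]
wrist_force: [-14.9, 5.6, 31.9]
width: -0.0
```

Call:
carry_out(
  rows=[
    [[0, 0, -0.3], 0],
    [[0, 0, -0.5], 0],
    [[0, 0, -1], 0],
    [[0, 0, -1], 0],
    [[0, 0, -1.5], 0],
    [[0, 0, -2], 0],
    [[0, 0, -2], 0],
    [[0, 0, -2], 0],
  ],
)

```text
time: 8.25
eef_pos: [506.5, -405.5, 308.3]
eef_rot: [-180.0, 0.0, -164.8]
wrist_force: [-0.0, -0.4, -0.4]
width: -0.1
```

Call:
carry_out(
  rows=[
    [[0, 0, -2], 0],
    [[0, 0, -2], 0],
    [[0, 0, -1], 0],
    [[0, 0, 0], 0],
    [[0, 0, 0], 0],
    [[0, 0, 0], 0],
    [[0, 0, 0], 0],
    [[0, 0, 0], 0],
  ],
)

```text
time: 9.05
eef_pos: [506.4, -405.4, 357.1]
eef_rot: [180.0, -0.0, -164.7]
wrist_force: [-0.6, -0.6, 0.5]
width: 0.3
```

```bash
python3 - <<'E'
from h import *
p=capture("scene");cv2.imwrite("pics/scene4.png",p["pixels"])
for t in("blue_pad","white_pad"):
  for m in mark_of(p,t)[:1]:print(t,m,atz(p,m["centre"],67))
s=get_state();print(s["time"],s["wrist_force"],s["eef_pos"],abs(s["qvel"]).max())
E
```

```text
blue_pad {'centre': [405.0, 210.3], 'confidence': 0.97} [ 512.47876584 -412.75937643   67.        ]
white_pad {'centre': [338.4, 327.8], 'confidence': 0.68} [ 497.86792275 -159.57022107   67.        ]
9.2 [-0.62846674  0.22865434 -0.27593843] [ 506.48141842 -405.45012776  357.50550658] 0.10077630107939167
```

View pics/scene4.png

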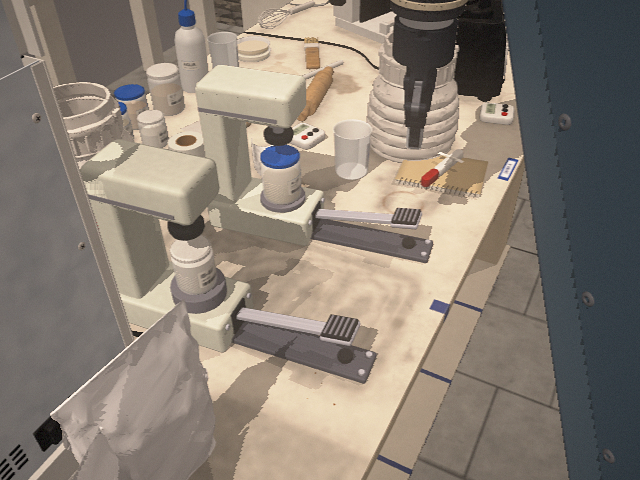

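Both treads are back at their starting pixels (blue 407,215; white 340,327). The gripper is well clear.

```bash
python3 -c "
from workcell import *
print(close_job())"
```

```text
the job is handed in; nothing more can be done
None
```

I stamped the blue-lidded jar and handed the job in at about 9 s. It was in the right-hand press, with its tread at about (506, −405) mm.

- **Press:** I pushed the pedal down with the gripper shut. At the stop, the fingertip was at 34 mm, the upward force had risen from 10 to 32 N, and the picture showed the stamp on the blue lid.
- **Hold:** The pedal stayed on the stop for more than a second before I raised the gripper.
- **Last checks:** Both treads were back at their starting pixels, and I never went near the white-lidded press. The fingertips were about 117 mm above the tread, with wrist force near zero.
- **Disagreements:** The trained network's blue tread marks differed by up to about 7 mm between cameras and from my own reading. One scene picture gave no mark for it at all. I aimed between the readings, and the picture taken just before pressing put the fingertip over the tread's centre.

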